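# Lock the work stop on the inspection bench

### The arm

A 6-joint arm with a two-finger parallel gripper is mounted at the origin on the work surface. World frame = base frame: x ahead of the robot, y to its left, z up, the work surface at z = 0. Lengths are in m, angles in degrees, forces in N, time in s.
With the tool pointing down it reaches from about 0.375 to 0.9 m from the base axis. Payload 3.1 kg.
Tool frame: the origin (TCP) lies on the centre line of the jaws, within the pads' length; the fingertips stand 25 mm ahead of it and the grasp point (between the pads) lies 6 mm ahead of it; y points along the fingers, x is the direction in which the jaws open and shut, and the axes are right-handed (so a half turn about y gives the same grasp; the last joint's range is limited). The gripper opens to 87 mm and grips with 3 to 60 N. Pads are 19 mm wide; open, the fingers measure 117 mm over their backs; the gripper's body (75 mm by 190 mm) begins 51 mm behind the grasp point.
Start: joints at [-84.597, 30.224, 82.088, -0, 67.689, -10.227], TCP at [0.168, -0.602, 0.248] pointing down, gripper open.
Joint ranges: [-176.69, 176.69], [-43.24, 126.21], [12.49, 139.97], [-82, 262], [0, 151.66], [-163.58, 163.58]. Speed limits (degrees/s): [159.86, 159.86, 180, 180, 180, 180].

### API

Orientations are given as a 3x3 rotation matrix whose columns are the frame's x, y, z axes.
In Python, from rig import * gives the robot as it stands.
- The arm moves only by the tool play_rows, never from a script. Its argument "commands" is a list of rows, each a list of 2 entries, a list of its own where there are three numbers: the shift along the world's x, y, z in m, then the turn, a rotation vector about the world's x, y, z in rad. A call has 1 to 10 rows; each row is the pose to reach, as a shift and turn from the pose commanded when the call began; what a row does not reach only later rows make up. A row lasts 1/8 s, in which the tool goes at most 62.5 mm and 10.7 degrees, less where a joint would pass 70% of its speed; a pose out of reach is approached as far as the arm can. A call with a gripper value outside its range is refused whole. "gripper" is the finger opening in m, from 0 to 0.087, set as the call begins (left out, the last holds). The fingers move at their own pace and stop on an object; the grip force is fixed at half the most. Time passes only in rows, so rows that repeat a pose let the fingers close. It gives the time, the measured TCP pose, the force and the opening at its end, in the units of the state.
- read_state(): the state, without advancing time (a new reading comes with each control period).
- capture(name): name is "scene" or "top" or "wrist"; returns a dict with "frame" (420x560x3 uint8, red, green, blue), "depth" (420x560 float32, m along the optical axis (not along the pixel's ray), 0 where there is no reading), "mtx" (3x3 intrinsics, pixels), "cam_to_world" (4x4, takes a point from camera to world coordinates); the wrist camera has in their place "hand_eye" (4x4, takes a point from camera to tool coordinates, whose origin is the TCP and whose axes are the tool frame's). Camera axes: x right, y down, z forward; pixel columns grow to the right and rows downward; lengths in m; the calibration is good to about 2 mm. The wrist camera is an equidistant fisheye: a pixel r from the principal point sees the ray r / f radians off the axis. A picture is of the moment at which its call begins: read the wrist's pose just before it.
- hand_in(): hands the job in, once; it reports no verdict.
The state is a dict: "time_s": time; "joint_positions": joint angles; "qvel": joint speeds; "tau": joint torques, N m; "position": TCP position; "tcp_rot": TCP orientation; "force": force on the tool from outside, world axes, zero at the start; "moment": the same for the moment, N m; "opening": opening from 0.0 (shut) to 1.0 (fully open).
Only numpy, scipy, OpenCV 4.12 (cv2) and the standard library are available. Lean on these libraries where they do the work, as an engineer would, in place of code of your own. Each camera call takes 0.05 s, during which the arm holds its last target. There are 200 camera calls.

### The job

The work stop on the round flanged foot has been set to height and must now be locked: turn its hexagonal jam nut clockwise (seen from above) until it is fully home, tight down on the stop's body, and let go of it. Leave the nut of the shorter, square-footed stop alone.

Things in the scene. Friction and masses are not known exactly. Their poses are not given: they have to be found in the camera images.
- jam_nut_mid (a point): Middle of the jam nut on the round-footed stop: on its axis, half way up. Bright steel hexagon, 36 mm across flats, 41.6 across corners, 18 high. The frame turns and sinks with the nut: z up, x square to one pair of flats (other pairs at 60 and 120 degrees). When home this point is 69 mm above the bench. The threaded spindle rises through the nut to 100 mm above the bench.
- jam_nut (a joint): Turn of that nut in rad: 0 when home against the stop's body (hard stop), positive when backed off anticlockwise seen from above. Starts backed off 0.7 to 1.2. Coarse right-hand thread: turned clockwise it sinks 20 mm per turn (3.2 mm per rad). About 0.12 N m turns it; it stays where it is left.
- round_stop: The stop to lock, fixed to the bench. Dark steel round foot 100 mm across, 16 high, with six cap screws, tapering to a round neck 30 mm across from 30 mm up to its flat top 60 mm above the bench, where the nut seats; 22 mm threaded spindle to 100 mm. Origin at the centre of the foot's underside, z up.
- square_nut_corner (a point): A corner of the nut to leave alone, 17 mm from its axis, 54 mm above the bench; it turns with that nut. Nut: 30 mm across flats, 14 high, on the other stop, fixed to the bench: dark steel square foot 80 by 80 by 16 mm, 26 mm neck to 40 mm, 18 mm threaded spindle ending 74 mm above the bench.
Not all that is in view belongs to the job. Leave any pink or purple look-alike of the round_stop alone.

How it is judged (in metres and radians):
At the end, for the whole second after the job is handed in: The jam nut of the round-footed stop is turned home against the body (within 0.175 rad, 10 degrees, of its hard stop) and at rest, and the nut of the square-footed stop has not been turned (its corner within 8 mm of where it was) (value of joint jam_nut below 0.175 rad and velocity of joint jam_nut between -0.1 and 0.1 rad/s and distance of square_nut_corner from where it was at the start of the episode below 0.008 m); the robot touches nothing.
It fails at once if the square-footed stop's nut is turned (its corner moves more than 8 mm) (distance of square_nut_corner from where it was at the start of the episode above 0.008 m).
It also fails if it takes over 32 s, if anything falls off the work surface, if the arm or the gripper's body presses on something with over 40 N, if the wrist force passes 120 N, or if a joint passes its speed limit or range.

## Working session

There is one attempt and no reset: what is moved stays moved. The work goes in short steps, Python scripts to look and compute and a tool call to move; the robot and the scene stay as the last step left them, time stands still between calls to the robot, and variables do not carry over. Pictures are saved under pics/ and viewed, about 8 in all and at most 12, crops included, and the job is handed in when it is done.

Besides the shell and the picture viewer there is one more tool, called after "Request:" as a command line: name --argument value ..., lists and objects as JSON in quotes. play_rows: Moves the arm, as the interface text tells. Its arguments: {"type":"object","properties":{"commands":{"type":"array"},"gripper":{"type":"number"}},"required":["commands"]}

```bash
mkdir -p pics; ls; python3 - <<'E'
from rig import *
import cv2,numpy as np
s=read_state();print(s['time_s'],s['position'],s['tcp_rot'],s['opening'])
for n in("scene","top"):
    c=capture(n);np.savez(n+'.npz',**c);cv2.imwrite(f'pics/{n}0.png',c['frame'][:,:,::-1]);print(c['mtx'],c['cam_to_world'])
E
```

```text
pics
0.0 [ 0.16836348 -0.6012101   0.24658215] [[ 2.69450810e-01 -2.25574099e-04  9.63014128e-01]
 [-9.63011879e-01  2.11047442e-03  2.69450676e-01]
 [-2.09319778e-03 -9.99997748e-01  3.51438505e-04]] 0.9996939792491444
[[448.48922146   0.         276.09926127]
 [  0.         448.48922146 210.68261438]
 [  0.           0.           1.        ]] [[ 0.70046215  0.55515495 -0.44850391  0.87667829]
 [ 0.71367381 -0.54902702  0.43501611 -0.36063695]
 [-0.00473942 -0.62479781 -0.7807722   0.71636693]
 [ 0.          0.          0.          1.        ]]
[[510.3188648    0.         287.27861996]
 [  0.         510.3188648  210.27169291]
 [  0.           0.           1.        ]] [[-0.02094594 -0.99798195  0.05994412  0.4616414 ]
 [-0.99926211  0.02282814  0.03088868 -0.0358053 ]
 [-0.03219475 -0.0592529  -0.99772371  1.01254326]
 [ 0.          0.          0.          1.        ]]
```

View pics/scene0.png

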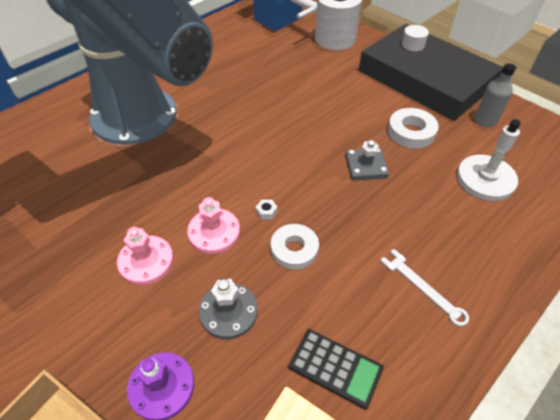

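View pics/top0.png

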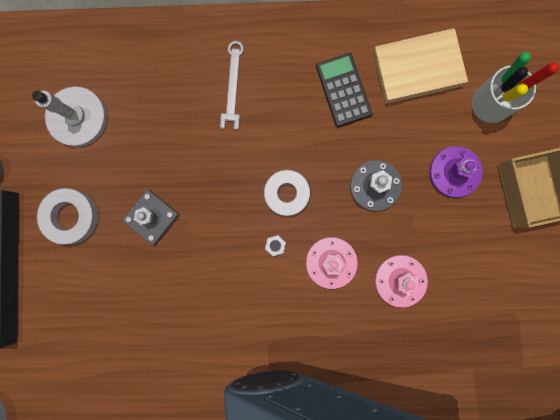

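In the top view, what could be taken for the target:
- The dark round stop with the steel nut at (378,184). This is the one, at (228,305) in the scene view.
- Pink look-alikes at (332,263) and (402,281).
- A purple look-alike at (457,171).
- The square stop at (148,216).
- A loose nut at (275,246).

Next I measure the nut and check it in a crop.

```bash
cat >h.py <<'E'
import numpy as np,cv2
def cloud(c):
    h,w=c['depth'].shape;u,v=np.meshgrid(np.arange(w),np.arange(h));d=c['depth'];K=c['mtx']
    P=np.stack([(u-K[0,2])/K[0,0]*d,(v-K[1,2])/K[1,1]*d,d],-1)
    T=c['cam_to_world'];return P@T[:3,:3].T+T[:3,3]
E
python3 - <<'E'
from h import *
ims=[]
for n,(u,v) in dict(top=(380,184),scene=(227,300)).items():
    c=dict(np.load(n+'.npz'));P=cloud(c)
    W=P[v-40:v+40,u-40:u+40].reshape(-1,3)
    for lo,hi in((.008,.02),(.065,.076),(.076,.09),(.09,.108)):
        m=(W[:,2]>lo)&(W[:,2]<hi)
        if m.sum()>3:
            (cx,cy),r=cv2.minEnclosingCircle(W[m,:2].astype(np.float32))
            print(n,lo,hi,m.sum(),'median',np.median(W[m],0).round(4),'circ',round(cx,4),round(cy,4),round(r,4))
    ims.append(cv2.resize(c['frame'][v-40:v+40,u-40:u+40,::-1],(400,400),interpolation=cv2.INTER_CUBIC))
cv2.imwrite('pics/crop.png',np.hstack(ims))
E
```

```text
top 0.008 0.02 1450 median [ 0.562  -0.1756  0.0152] circ 0.567 -0.1792 0.0502
top 0.065 0.076 21 median [ 0.5555 -0.1653  0.0714] circ 0.5649 -0.1791 0.0201
top 0.076 0.09 222 median [ 0.5643 -0.1767  0.0809] circ 0.5666 -0.1795 0.0202
top 0.09 0.108 117 median [ 0.5664 -0.1786  0.0977] circ 0.5668 -0.1794 0.0109
scene 0.008 0.02 1661 median [ 0.582  -0.1901  0.0145] circ 0.5678 -0.1774 0.051
scene 0.065 0.076 80 median [ 0.5819 -0.1862  0.0704] circ 0.5682 -0.1771 0.0206
scene 0.076 0.09 275 median [ 0.5749 -0.1825  0.0802] circ 0.5673 -0.177 0.0207
scene 0.09 0.108 144 median [ 0.5696 -0.1785  0.0966] circ 0.5677 -0.177 0.0114
```

View pics/crop.png

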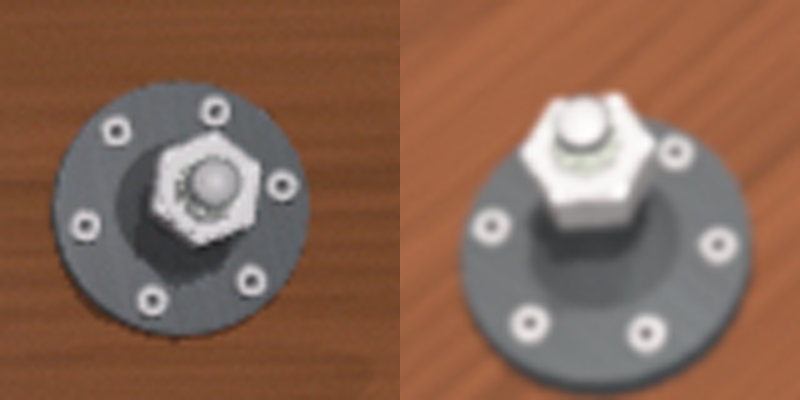

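The crop confirms the bright hex nut on the dark round foot, with the spindle at (215,183) in the left half. Axis is about (0.567, -0.178) and the nut top is about 81 mm up. Next I get the flats' direction.

```bash
python3 - <<'E'
from h import *
for n,(u,v) in dict(top=(380,184),scene=(227,300)).items():
    c=dict(np.load(n+'.npz'));P=cloud(c)
    W=P[v-40:v+40,u-40:u+40].reshape(-1,3)
    W=W[(W[:,2]>.0775)&(W[:,2]<.085)];print(len(W),np.median(W[:,2]))
    XY=W[:,:2]
    a=np.arange(0,60,2);f=[]
    for t in a:
        w=[np.ptp(np.percentile(XY@[np.cos(np.radians(t+k)),np.sin(np.radians(t+k))],[1,99])) for k in(0,60,120)]
        f.append(np.mean(w))
    f=np.array(f);z=(f*np.exp(1j*np.radians(6*a))).sum()
    print(n,(f*1e3).round(1),'flat normal mod60',np.degrees(np.angle(-z))/6)
    # corner-distance method
    d=XY-np.array([.5672,-.178]);r=np.hypot(*d.T);th=np.arctan2(d[:,1],d[:,0]);m=r>.0165
    z=np.exp(6j*th[m]).sum();print('corner',np.degrees(np.angle(z))/6, m.sum())
E
```

```text
207 0.08092793939924359
top [36.6 36.5 36.5 36.4 36.3 36.1 35.8 35.5 35.4 35.4 35.2 35.2 35.4 35.6
 35.8 36.  36.2 36.4 36.6 36.8 37.  37.1 37.2 37.2 37.2 37.2 37.2 37.
 36.9 36.8] flat normal mod60 19.380681246539325
corner -11.073229331377334 75
245 0.08013868233144006
scene [37.7 37.5 37.3 37.  36.8 36.5 36.4 36.2 36.1 36.  35.9 35.9 36.  36.
 36.2 36.4 36.7 36.9 37.1 37.2 37.3 37.4 37.6 37.8 37.9 37.9 38.  38.
 37.9 37.8] flat normal mod60 21.20503647778021
corner -8.979051055494931 95
```

Request:
play_rows --commands '[[[0.04, 0.042, 0], [0, 0, 0.06]], [[0.08, 0.085, 0], [0, 0, 0.12]], [[0.12, 0.127, 0], [0, 0, 0.18]], [[0.16, 0.17, 0], [0, 0, 0.24]], [[0.2, 0.212, 0], [0, 0, 0.3]], [[0.24, 0.254, 0], [0, 0, 0.36]], [[0.28, 0.297, 0], [0, 0, 0.42]], [[0.32, 0.339, 0], [0, 0, 0.48]], [[0.36, 0.382, -0.02], [0, 0, 0.54]], [[0.399, 0.424, -0.05], [0, 0, 0.6]]]' --gripper 0.087

```text
time_s: 1.35
position: [0.5679, -0.178, 0.1987]
tcp_rot: [[0.768, 0.002, 0.641], [-0.641, -0.001, 0.768], [0.003, -1.0, 0.0]]
force: [1.2, -1.1, -0.2]
opening: 0.997
```

Request:
play_rows --commands '[[[0, 0, 0], [0, 0, 0]], [[0, 0, 0], [0, 0, 0]]]'

```text
time_s: 1.6
position: [0.5658, -0.1792, 0.1982]
tcp_rot: [[0.767, -0.001, 0.642], [-0.642, 0.0, 0.767], [-0.001, -1.0, -0.001]]
force: [0.0, -0.2, 0.4]
opening: 1.001
```

```bash
python3 - <<'E'
from rig import *
from h import *
s=read_state();c=capture("wrist");np.savez('w1.npz',pos=s['position'],R=s['tcp_rot'],**c);cv2.imwrite('pics/w1.png',c['frame'][:,:,::-1])
print(s['time_s'],s['position'],s['tcp_rot'].round(4),s['joint_positions'],s['force'],s['moment']);print(c['mtx'],c['hand_eye'])
E
```

```text
1.6 [ 0.56577574 -0.17919695  0.19815057] [[ 7.665e-01 -1.300e-03  6.422e-01]
 [-6.422e-01  0.000e+00  7.665e-01]
 [-1.000e-03 -1.000e+00 -8.000e-04]] [-2.83386001e+01  3.12471699e+01  8.94944154e+01 -3.76334088e-02
  5.93228246e+01  1.16381719e+01] [ 0.04716311 -0.21680524  0.43932181] [-0.04105898 -0.09084986  0.030944  ]
[[325.1922621    0.         281.78951998]
 [  0.         325.1922621  208.85189731]
 [  0.           0.           1.        ]] [[ 9.99999765e-01 -6.82612126e-04  6.41633913e-05 -3.08616086e-04]
 [-2.40097478e-04 -2.60994359e-01  9.65340296e-01 -1.35794650e-01]
 [-6.42206709e-04 -9.65340084e-01 -2.60994462e-01  7.10686099e-02]
 [ 0.00000000e+00  0.00000000e+00  0.00000000e+00  1.00000000e+00]]
```

View pics/w1.png

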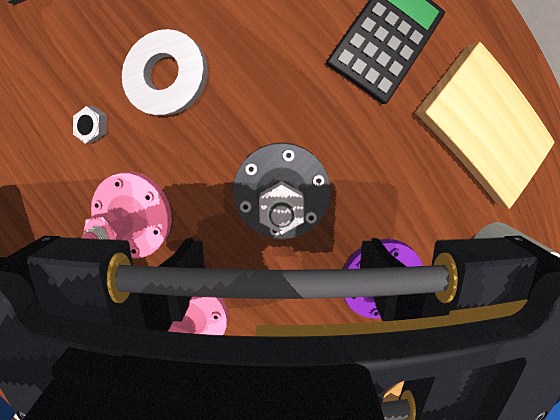

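The wrist view shows the nut at about (282,207), centred between the jaws with its flats square to them. I'll cast a ray to the spindle top at (282,215) to check the offset along the finger width.

```bash
python3 - <<'E'
from h import *
c=np.load('w1.npz');K=c['mtx'];H=c['hand_eye'];R=c['R'];p=c['pos']
def ray(u,v,z):
    a=np.array([u-K[0,2],v-K[1,2]]);r=np.hypot(*a);t=r/K[0,0]
    d=np.r_[np.sin(t)*a/max(r,1e-9),np.cos(t)];d=R@H[:3,:3]@d;o=R@H[:3,3]+p
    return o+d*(z-o[2])/d[2]
print(ray(282,215,.1),ray(260,183,.081),ray(305,183,.081))
# foot disc outline at z=.016
for q in((233,192),(329,192),(281,143),(281,240)):print(ray(*q,.016))
print(c['depth'][213:217,281:284])
E
```

```text
[ 0.56750318 -0.17676871  0.1       ] [ 0.56753813 -0.149623    0.081     ] [ 0.59483508 -0.17251129  0.081     ]
[ 0.52940684 -0.14537087  0.016     ]
[ 0.60346845 -0.20749411  0.016     ]
[ 0.59782992 -0.13908158  0.016     ]
[ 0.53349128 -0.21568626  0.016     ]
[[0.24488772 0.24335901 0.24438588]
 [0.2442289  0.24397166 0.24392676]
 [0.24399418 0.24599813 0.24468587]
 [0.2433465  0.24476609 0.24318248]]
```

Request:
play_rows --commands '[[[0.0013, 0.0015, -0.03], [0, 0, 0]], [[0.0013, 0.0015, -0.065], [0, 0, 0]], [[0.0013, 0.0015, -0.095], [0, 0, 0]], [[0.0013, 0.0015, -0.112], [0, 0, 0]], [[0.0013, 0.0015, -0.119], [0, 0, 0]], [[0.0013, 0.0015, -0.119], [0, 0, 0]], [[0.0013, 0.0015, -0.119], [0, 0, 0]]]'

```text
time_s: 2.52
position: [0.5681, -0.1783, 0.0807]
tcp_rot: [[0.766, 0.002, 0.643], [-0.643, -0.001, 0.766], [0.002, -1.0, 0.0]]
force: [0.9, 0.5, -0.1]
opening: 0.995
```

Request:
play_rows --commands '[[[0, 0, 0], [0, 0, 0]], [[0, 0, 0], [0, 0, 0]], [[0, 0, 0], [0, 0, 0]], [[0, 0, 0], [0, 0, 0]], [[0, 0, 0], [0, 0, 0]], [[0, 0, 0], [0, 0, 0]]]' --gripper 0.03

```text
time_s: 3.28
position: [0.5666, -0.1772, 0.0794]
tcp_rot: [[0.766, -0.002, 0.643], [-0.643, 0.001, 0.766], [-0.002, -1.0, -0.0]]
force: [1.8, -0.6, 2.5]
opening: 0.41
```

```bash
python3 - <<'E'
from rig import *
s=read_state();print(s['time_s'],s['position'],s['tcp_rot'].round(3),s['opening']*87,s['force'],s['moment'])
E
```

```text
3.275 [ 0.56664225 -0.17717516  0.079411  ] [[ 0.766 -0.002  0.643]
 [-0.643  0.001  0.766]
 [-0.002 -1.    -0.   ]] 35.71065145431799 [ 1.78046056 -0.62690262  2.45246874] [-0.35488183 -0.56163239  0.04511667]
```

Gripped across the flats (35.7 mm). Turning clockwise now.

Request:
play_rows --commands '[[[0, 0, -0.0003], [0, 0, -0.08]], [[0, 0, -0.0005], [0, 0, -0.16]], [[0, 0, -0.0008], [0, 0, -0.24]], [[0, 0, -0.001], [0, 0, -0.32]], [[0, 0, -0.0013], [0, 0, -0.4]], [[0, 0, -0.0015], [0, 0, -0.48]], [[0, 0, -0.0018], [0, 0, -0.56]], [[0, 0, -0.002], [0, 0, -0.64]], [[0, 0, -0.002], [0, 0, -0.64]]]'

```text
time_s: 4.4
position: [0.5669, -0.1776, 0.0774]
tcp_rot: [[0.231, -0.001, 0.973], [-0.973, 0.001, 0.231], [-0.001, -1.0, -0.001]]
force: [-1.0, -0.3, -0.0]
opening: 0.413
```

```bash
cat >>h.py <<'E'
def show():
    from rig import read_state
    s=read_state();R=s['tcp_rot'];print(s['time_s'],s['position'],'yaw',np.degrees(np.arctan2(R[1,0],R[0,0])).round(2),s['opening']*87,s['force'].round(2),s['moment'].round(3))
E
python3 -c "from h import *;show()"
```

```text
4.4 [ 0.56689013 -0.17755047  0.07738657] yaw -76.63 35.90015928576662 [-1.01 -0.31 -0.04] [ 0.01   0.212 -0.11 ]
```

Request:
play_rows --commands '[[[0, 0, -0.0002], [0, 0, -0.06]], [[0, 0, -0.0004], [0, 0, -0.12]], [[0, 0, -0.0005], [0, 0, -0.16]], [[0, 0, -0.0005], [0, 0, -0.16]]]'

```text
time_s: 4.9
position: [0.5669, -0.1776, 0.0771]
tcp_rot: [[0.079, -0.002, 0.997], [-0.997, -0.001, 0.079], [0.001, -1.0, -0.002]]
force: [-1.8, 0.4, 2.1]
opening: 0.415
```

```bash
python3 -c "from h import *;show()"
```

```text
4.9 [ 0.5669271  -0.17760713  0.07714291] yaw -85.48 36.14639576670971 [-1.8   0.41  2.07] [0.122 0.275 1.195]
```

Request:
play_rows --commands '[[[0, 0, -0.0002], [0, 0, -0.04]], [[0, 0, -0.0003], [0, 0, -0.08]], [[0, 0, -0.0004], [0, 0, -0.12]], [[0, 0, -0.0004], [0, 0, -0.12]]]'

```text
time_s: 5.4
position: [0.5688, -0.1778, 0.0772]
tcp_rot: [[-0.043, 0.003, 0.999], [-0.999, -0.001, -0.043], [0.001, -1.0, 0.003]]
force: [2.9, 2.7, 2.5]
opening: 0.424
```

```bash
python3 -c "from h import *;show()"
```

```text
5.4 [ 0.56878203 -0.17778835  0.07716769] yaw -92.49 36.85132662971432 [2.92 2.72 2.51] [ 0.521 -0.429  1.199]
```

The moment jumped to 1.2 N m at a yaw of about -85° and the jaws began to ride on the flats, so the nut is on its hard stop after about 0.78 rad. Opening in place without unwinding, then lifting.

Request:
play_rows --commands '[[[0, 0, 0], [0, 0, 0]], [[0, 0, 0], [0, 0, 0]], [[0, 0, 0], [0, 0, 0]], [[0, 0, 0], [0, 0, 0]], [[0, 0, 0], [0, 0, 0]]]' --gripper 0.087

```text
time_s: 6.02
position: [0.5672, -0.1779, 0.0765]
tcp_rot: [[-0.048, -0.0, 0.999], [-0.999, 0.0, -0.048], [-0.0, -1.0, -0.0]]
force: [-0.8, -0.6, 0.5]
opening: 0.912
```

Request:
play_rows --commands '[[[0, 0, 0.01], [0, 0, 0]], [[0, 0, 0.04], [0, 0, 0]], [[0, 0, 0.08], [0, 0, 0]], [[0, 0, 0.12], [0, 0, 0]], [[0, 0, 0.14], [0, 0, 0]], [[-0.05, -0.05, 0.15], [0, 0, 0]], [[-0.1, -0.1, 0.15], [0, 0, 0]], [[-0.14, -0.14, 0.15], [0, 0, 0]], [[-0.15, -0.15, 0.15], [0, 0, 0]], [[-0.15, -0.15, 0.15], [0, 0, 0]]]'

```text
time_s: 7.28
position: [0.4163, -0.3292, 0.2274]
tcp_rot: [[-0.051, 0.001, 0.999], [-0.999, -0.001, -0.051], [0.001, -1.0, 0.001]]
force: [0.4, 0.2, 0.1]
opening: 1.0
```

```bash
python3 - <<'E'
from rig import *
from h import *
show();ims=[]
for n,(u,v) in dict(top=(380,184),scene=(227,300)).items():
    c=capture(n);P=cloud(c)
    W=P[v-40:v+40,u-40:u+40].reshape(-1,3)
    W=W[(W[:,2]>.0745)&(W[:,2]<.085)];print(len(W),np.median(W[:,2]))
    a=np.arange(0,60,2);f=np.array([np.mean([np.ptp(np.percentile(W[:,:2]@[np.cos(np.radians(t+k)),np.sin(np.radians(t+k))],[1,99])) for k in(0,60,120)]) for t in a])
    z=(f*np.exp(1j*np.radians(6*a))).sum();print(n,np.degrees(np.angle(-z))/6%60)
    ims.append(cv2.resize(c['frame'][v-40:v+40,u-40:u+40,::-1],(400,400),interpolation=cv2.INTER_CUBIC))
cv2.imwrite('pics/end.png',np.hstack(ims))
E
```

```text
7.275 [ 0.41628949 -0.32920078  0.22742422] yaw -92.92 86.99757460039562 [0.4  0.23 0.12] [ 0.053 -0.001 -0.041]
218 0.07883449963417732
top 39.9684793896716
251 0.07788795076288169
scene 40.18077769581508
```

View pics/end.png

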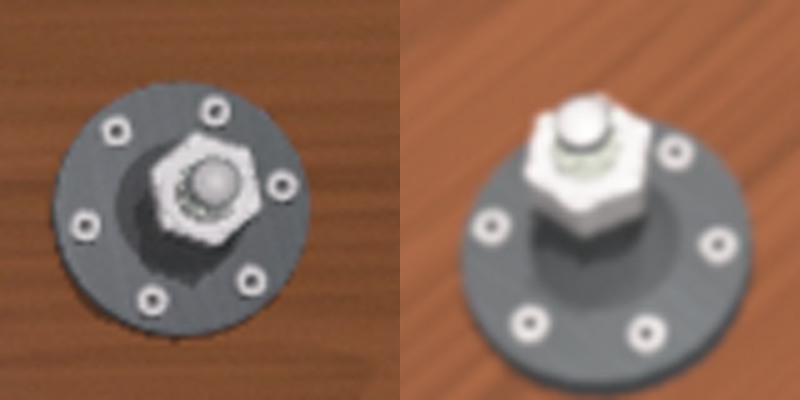

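The nut turned about 40° (0.70 rad) and its top sank 2.1–2.3 mm, to 78–79 mm (78 mm when home). That matches the hard-stop torque, and the gripper is clear, so I'm handing in.

```bash
python3 -c "
from rig import *
print(hand_in())"
```

```text
the job is handed in; nothing more can be done
None
```

I gripped the jam nut on the round-footed stop across its flats, turned it clockwise until it hit its hard stop, then let go and backed the arm away. The job was handed in at about 7.3 s of the 32 s allowed.

- **Home position:** the wrist moment jumped from 0.11 to 1.2 N m, and the jaws then rode over the flats while the nut stayed put. Afterwards the cameras put the nut's top at 77.9 and 78.8 mm (78 mm when home), with its flats turned about 40° (0.70 rad) from the start.
- **Disagreement:** the jump in moment came between wrist yaws of -77° and -85°, while the flats ended at about -80°. I put the difference down to twist in the grip. If the stop were really at -85°, about 0.08 rad would remain, still inside the 0.175 rad limit.
- **Square-footed stop:** the arm never went near it, but I did not measure it again at the end.
- **Release:** after backing away the gripper was fully open and clear, with about 0 N on the tool.

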